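Load a swing-out centrifuge rotor in balance

ROBOT

A 7-joint arm with a two-finger parallel gripper is mounted at the origin on a cart in front of the work surface, level with it; the furniture and walls round the work are solid. World frame = base frame: x ahead of the robot, y to its left, z up, the work surface at z = 0. Lengths are in m, angles in degrees, forces in N, time in s.
With the tool pointing down it reaches from about 0.425 to 0.875 m from the base axis. Payload 4.7 kg.
Tool frame: the origin (TCP) lies on the centre line of the jaws, within the pads' length; the fingertips stand 8 mm ahead of it and the grasp point (between the pads) lies 11 mm behind it; z points along the fingers, y is the direction in which the jaws open and shut (so a half turn about z gives the same grasp; the last joint's range is limited). The gripper opens to 87 mm and grips with 3 to 60 N. Pads are 19 mm wide; open, the fingers measure 117 mm over their backs; the gripper's body (75 mm by 190 mm) begins 51 mm behind the grasp point.
Start: joints at [-74.364, 18.392, -4.016, 83.108, 1.295, 78.541, -3.26], TCP at [0.166, 0.628, 0.231] pointing down, gripper open.
Joint ranges: [-163.93, 163.93], [-17.29, 119.83], [-79.2, 71.16], [3.27, 140.29], [-89.18, 269.18], [5.43, 117.66], [-154.24, 154.24]. Speed limits (degrees/s): [147.25, 147.25, 180, 180, 180, 180, 180].

INTERFACE

Orientations are given as [roll, pitch, yaw] about the fixed x, y, z axes, in that order (R = Rz(yaw) Ry(pitch) Rx(roll)).
In Python, from cell import status, vision, workorder gives the robot as it stands.
- The arm moves only by the tool step_arm, never from a script. Its argument "series" is a list of rows, each an object of numbers: "ax", "ay", "az": the turn, a rotation vector about the world's x, y, z in degrees; "x", "y", "z": the shift along the world's x, y, z in m; "claw": the opening in per cent of the stroke, from 0 (shut) to 100 (fully open). In form: [{"ax": .., "ay": .., "az": .., "x": .., "y": .., "z": .., "claw": ..}, ...]. A call has 1 to 12 rows; each row is the pose to reach, as a shift and turn from the pose commanded when the call began; what a row does not reach only later rows make up. A row lasts 1/10 s, in which the tool goes at most 50 mm and 8.59 degrees, less where a joint would pass 70% of its speed; a pose out of reach is approached as far as the arm can. A call with a gripper value outside its range is refused whole. The fingers move at their own pace and stop on an object; "squeeze" is the grip in N (left out, the last holds). Time passes only in rows, so rows that repeat a pose let the fingers close. It gives the time, the measured TCP pose, the force and the opening at its end, in the units of the state.
- status.get_obs(): the state, without advancing time (a new reading comes with each control period).
- vision.read_camera(name): name is "side" or "top"; returns the picture (420x560x3 uint8, red, green, blue); there is no depth.
- vision.camera_params(name): a dict with "fovy" (degrees; the focal length in pixels is half the picture's height over the tangent of half this angle, whatever the lens; pixels are square), "cx", "cy" (the principal point, pixels), "dist" ([k1, k2, p1, p2, k3] as OpenCV has them; the pictures are not rectified), "eye" and "orientation" of the camera in the world. Camera axes: x right, y down, z forward; pixel columns grow to the right and rows downward; lengths in m; the calibration is good to about 2 mm. A picture is of the moment at which its call begins. camera_params takes no time and is no camera call.
- workorder.sign_off(): hands the job in, once; it reports no verdict.
The state is a dict: "time_s": time; "qpos": joint angles; "joint_velocities": joint speeds; "effort": joint torques, N m; "tool_pos": TCP position; "tool_rot": TCP orientation; "force": force on the tool from outside, world axes, zero at the start; "wrist_torque": the same for the moment, N m; "grip_width": finger opening in m.
Only numpy, scipy, OpenCV 4.12 (cv2) and the standard library are available. Lean on these libraries where they do the work, as an engineer would, in place of code of your own. Each camera call takes 0.05 s, during which the arm holds its last target.

TASK

Load the four tubes from the green rack into the four buckets of the centrifuge rotor so that it will run balanced: the two blue-capped tubes directly opposite each other, and the two orange-capped tubes directly opposite each other. Lower each tube in until it stands on the bottom of its bucket, without dropping it, then let go; leave the timer and the blue-capped bottle where they stand.

Things in the scene. Friction and masses are not known exactly. Their poses are not given: they have to be found in the camera images.
- tube_blue_1: Closed centrifuge tube with a blue cap, 110 mm tall, 60 g: white body 28 mm across, pointed at the foot; cap 34 mm across, 96 to 110 mm up (grip it there, from above). Origin: centre of its lower end; z towards the cap. Starts upright in one of the rack's holes. Pairs with the other blue-capped tube; the two are interchangeable.
- tube_blue_2: Closed centrifuge tube with a blue cap, 110 mm tall, 60 g: white body 28 mm across, pointed at the foot; cap 34 mm across, 96 to 110 mm up (grip it there, from above). Origin: centre of its lower end; z towards the cap. Starts upright in one of the rack's holes. Pairs with the other blue-capped tube; the two are interchangeable.
- tube_orange_1: Closed centrifuge tube with an orange cap, 110 mm tall, 60 g: white body 28 mm across, pointed at the foot; cap 34 mm across, 96 to 110 mm up (grip it there, from above). Origin: centre of its lower end; z towards the cap. Starts upright in one of the rack's holes. Pairs with the other orange-capped tube; the two are interchangeable.
- tube_orange_2: Closed centrifuge tube with an orange cap, 110 mm tall, 60 g: white body 28 mm across, pointed at the foot; cap 34 mm across, 96 to 110 mm up (grip it there, from above). Origin: centre of its lower end; z towards the cap. Starts upright in one of the rack's holes. Pairs with the other orange-capped tube; the two are interchangeable.
- rack: Green tube rack, fixed, 68 x 170 x 58 mm (x, y, z); origin: centre of its underside. Four 30 mm square holes in a row along y at -60, -20, +20, +60 mm, a tube in each at the start, standing 4 mm above the bench; lift a tube 60 mm to clear the rack. Caps are only 6 mm apart along y: grip with the fingers closing along the rack's x.
- rotor: Metal centrifuge rotor on a stand, fixed, 175 mm across, 94 mm high; origin: on its axis, at the bench. Four equal empty upright buckets, axes 60 mm from the rotor's axis at its +x, -x, +y, -y (+x faces -x, +y faces -y): mouth 47 mm wide, 86 mm up, funnelling within 14 mm to a 31 mm bore; flat bottom 20 mm up. A seated tube's lower end is 20 mm, its cap's top 130 mm above the bench.
- timer: Small white timer with buttons, 62 x 62 x 19 mm, loose on the bench between the rack and the rotor or behind them; origin: centre of its underside. To be left alone.
- buffer_bottle: White reagent bottle with a blue screw cap, 68 mm across and 147 mm tall, loose, standing behind the work in front of the white instrument; origin: centre of its underside. To be left alone.
Not all that is in view belongs to the job. What is shaped like the tube_blue_2 but red is not meant.

How it is judged (in metres and radians):
At the end, for the whole second after the job is handed in: Each bucket holds one upright tube (lean under 0.25 rad), at rest and released, lower end 12 to 30 mm above the bench and 48 to 72 mm from the rotor axis; the blue pair and the orange pair each over 106 mm apart, so opposite; timer and buffer bottle within 20 mm of their places (z of tube_blue_1 in the frame of rotor between 0.012 and 0.03 m and horizontal distance between tube_blue_1 and rotor between 0.048 and 0.072 m and angle between each of tube_blue_1, tube_blue_2, tube_orange_1, tube_orange_2's own z axis and vertical below 0.25 rad and linear speed of each of tube_blue_1, tube_blue_2, tube_orange_1, tube_orange_2 below 0.02 m/s and z of tube_blue_2 in the frame of rotor between 0.012 and 0.03 m and horizontal distance between tube_blue_2 and rotor between 0.048 and 0.072 m and z of tube_orange_1 in the frame of rotor between 0.012 and 0.03 m and horizontal distance between tube_orange_1 and rotor between 0.048 and 0.072 m and z of tube_orange_2 in the frame of rotor between 0.012 and 0.03 m and horizontal distance between tube_orange_2 and rotor between 0.048 and 0.072 m and horizontal distance between tube_blue_1 and tube_blue_2 above 0.106 m and horizontal distance between tube_orange_1 and tube_orange_2 above 0.106 m and distance of each of timer, buffer_bottle from where it was at the start of the episode below 0.02 m); the robot touches nothing.
It fails at once if a tube is dropped into the rotor (released over its bucket, it falls faster than 0.5 m/s, as from more than about 13 mm) ((horizontal distance between tube_blue_1 and rotor below 0.1 m and linear speed of tube_blue_1 above 0.5 m/s and height (world z) of tube_blue_1 below 0.12 m and not (contact force between the fingers and tube_blue_1 above 0.02 N)) or (horizontal distance between tube_blue_2 and rotor below 0.1 m and linear speed of tube_blue_2 above 0.5 m/s and height (world z) of tube_blue_2 below 0.12 m and not (contact force between the fingers and tube_blue_2 above 0.02 N)) or (horizontal distance between tube_orange_1 and rotor below 0.1 m and linear speed of tube_orange_1 above 0.5 m/s and height (world z) of tube_orange_1 below 0.12 m and not (contact force between the fingers and tube_orange_1 above 0.02 N)) or (horizontal distance between tube_orange_2 and rotor below 0.1 m and linear speed of tube_orange_2 above 0.5 m/s and height (world z) of tube_orange_2 below 0.12 m and not (contact force between the fingers and tube_orange_2 above 0.02 N))).
It fails at once if the timer or the buffer bottle is shoved or knocked more than 20 mm from its place (distance of any of timer, buffer_bottle from where it was at the start of the episode above 0.02 m).
It also fails if it takes over 96 s, if anything falls off the work surface, if the arm or the gripper's body presses on something with over 40 N, if the wrist force passes 120 N, or if a joint passes its speed limit or range.

## Working session

There is one attempt and no reset: what is moved stays moved. The work goes in short steps, Python scripts to look and compute and a tool call to move; the robot and the scene stay as the last step left them, time stands still between calls to the robot, and variables do not carry over. Pictures are saved under pics/ and viewed, and the job is handed in when it is done.

Besides the shell and the picture viewer there is one more tool, called after "Request:" as name([rows], argument=value, ...), one row to a line, values as JSON. step_arm: Moves the arm, as the interface text tells. Its arguments: {"type":"object","properties":{"series":{"type":"array"},"squeeze":{"type":"number"}},"required":["series"]}

```bash
mkdir -p pics; cat > s.py <<'E'
from cell import status, vision
import cv2
E
python3 - <<'E'
from cell import status, vision, workorder
import cv2
o=status.get_obs()
for k in o: print(k,o[k])
for n in("side","top"):
    print(n,vision.camera_params(n)); cv2.imwrite(f"pics/{n}0.png",vision.read_camera(n)[:,:,::-1])
E
```

```text
time_s 0.0
qpos [-74.36269103  18.43779039  -4.01458457  83.17642326   1.29577292
  78.54019823  -3.26178823]
joint_velocities [ 0.07453427  0.08865376 -0.07574404  0.14152798  0.04287504  0.04733052
  0.02671985]
effort [-4.54745259e-04 -4.91271079e+01 -4.04367289e-01 -3.12540793e+01
 -6.41605980e-02  4.32964310e-02  1.59189367e-04]
tool_pos [0.16628599 0.62780429 0.22946243]
tool_rot [-1.79890872e+02  6.88619452e-03  1.65169948e+02]
force [-0.00205047  0.34003839  0.03343902]
wrist_torque [ 0.03238757 -0.02398466  0.01615415]
grip_width 0.08681929039530317
side {'fovy': 43.30227560177007, 'cx': 278.4904679827843, 'cy': 210.7947209088878, 'dist': array([-0.1647219,  0.       ,  0.       ,  0.       ,  0.       ]), 'eye': array([ 0.04118025, -0.74771394,  0.68647615]), 'orientation': array([-125.85965715,   -0.47138584,  -33.0870267 ])}
top {'fovy': 50.79498215267867, 'cx': 280.37969859558496, 'cy': 203.35511291749708, 'dist': array([-0.14708328,  0.        ,  0.        ,  0.        ,  0.        ]), 'eye': array([ 0.494641  , -0.00324845,  1.16405815]), 'orientation': array([-176.04049324,    0.35740918,  -89.85070733])}
```

View pics/top0.png

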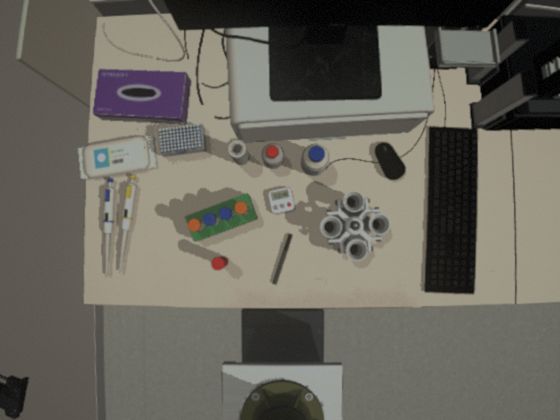

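View pics/side0.png

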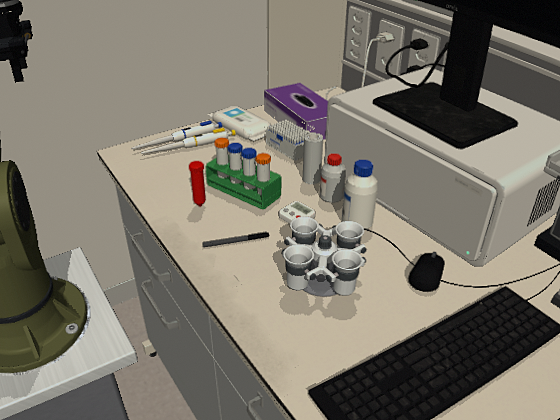

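The top view shows the rack at about (222,217) with caps orange, blue, blue, orange from left to right. The rotor is at (355,226), the timer at (280,200), the bottle at (316,157), and the red decoy tube at (219,263). Next I'll measure them.

```bash
cat > h.py <<'E'
import numpy as np, cv2
from scipy.spatial.transform import Rotation as R
from cell import vision
def cam(n):
    p=vision.camera_params(n); f=210/np.tan(np.radians(p['fovy']/2))
    K=np.array([[f,0,p['cx']],[0,f,p['cy']],[0,0,1]])
    return K,np.array(p['dist']),np.array(p['eye']),R.from_euler('xyz',p['orientation'],degrees=True).as_matrix()
def ray(n,uv,z):
    K,d,e,M=cam(n); q=cv2.undistortPoints(np.array(uv,float).reshape(-1,1,2),K,d).reshape(-1,2)
    r=np.c_[q,np.ones(len(q))]@M.T
    return e+r*((z-e[2])/r[:,2])[:,None]
def proj(n,P):
    K,d,e,M=cam(n); P=(np.atleast_2d(P)-e)@M
    return cv2.projectPoints(P,np.zeros(3),np.zeros(3),K,d)[0].reshape(-1,2)
def blobs(im,lo,hi,amin=25):
    h=cv2.cvtColor(im,cv2.COLOR_RGB2HSV); m=cv2.inRange(h,lo,hi)
    n,l,s,c=cv2.connectedComponentsWithStats(m)
    return [(tuple(np.round(c[i],1)),s[i,4],tuple(s[i,:4])) for i in range(1,n) if s[i,4]>=amin]
E
python3 - <<'E'
from h import *
for n in("top","side"):
    im=cv2.imread(f"pics/{n}0.png")[:,:,::-1].copy()
    for nm,lo,hi in(("blue",(105,120,50),(125,255,255)),("orange",(6,150,120),(18,255,255)),("red",(0,160,90),(4,255,255)),("green",(50,90,30),(80,255,255))):
        for b in blobs(im,lo,hi): print(n,nm,b,ray(n,b[0],.107 if n=="side" else .114).round(4)[0])
im=cv2.imread("pics/top0.png")
c=cv2.resize(im[170:290,170:410],None,fx=3.3,fy=3.3,interpolation=cv2.INTER_CUBIC)
cv2.imwrite("pics/crop.png",c)
im=cv2.imread("pics/side0.png")
cv2.imwrite("pics/crop2.png",cv2.resize(im[120:310,180:390],None,fx=3.1,fy=3.1,interpolation=cv2.INTER_CUBIC))
E
```

```text
top blue ((np.float64(316.2), np.float64(153.4)), np.int32(154), (np.int32(310), np.int32(147), np.int32(14), np.int32(14))) [ 0.6879 -0.0823  0.114 ]
top blue ((np.float64(224.6), np.float64(213.0)), np.int32(108), (np.int32(219), np.int32(208), np.int32(12), np.int32(11))) [0.544  0.1364 0.114 ]
top blue ((np.float64(209.0), np.float64(218.8)), np.int32(104), (np.int32(203), np.int32(214), np.int32(12), np.int32(11))) [0.53   0.1737 0.114 ]
top orange ((np.float64(240.4), np.float64(207.3)), np.int32(119), (np.int32(235), np.int32(202), np.int32(12), np.int32(12))) [0.5577 0.0987 0.114 ]
top orange ((np.float64(193.6), np.float64(224.5)), np.int32(117), (np.int32(188), np.int32(219), np.int32(12), np.int32(12))) [0.5162 0.2107 0.114 ]
top red ((np.float64(271.8), np.float64(151.1)), np.int32(98), (np.int32(267), np.int32(146), np.int32(11), np.int32(11))) [0.6932 0.0245 0.114 ]
top red ((np.float64(217.8), np.float64(263.0)), np.int32(104), (np.int32(213), np.int32(258), np.int32(11), np.int32(11))) [0.4251 0.1516 0.114 ]
top green ((np.float64(226.9), np.float64(221.2)), np.int32(
[... 582 characters left out ...]
42.3)), np.int32(120), (np.int32(215), np.int32(138), np.int32(14), np.int32(10))) [0.5184 0.2156 0.107 ]
side orange ((np.float64(262.7), np.float64(158.2)), np.int32(124), (np.int32(256), np.int32(153), np.int32(15), np.int32(11))) [0.5603 0.1032 0.107 ]
side red ((np.float64(333.9), np.float64(159.1)), np.int32(135), (np.int32(327), np.int32(154), np.int32(14), np.int32(12))) [0.6893 0.0176 0.107 ]
side red ((np.float64(197.2), np.float64(181.5)), np.int32(511), (np.int32(189), np.int32(161), np.int32(17), np.int32(44))) [0.399 0.095 0.107]
side green ((np.float64(244.0), np.float64(184.6)), np.int32(1824), (np.int32(206), np.int32(158), np.int32(75), np.int32(51))) [0.4734 0.0338 0.107 ]
```

View pics/crop.png

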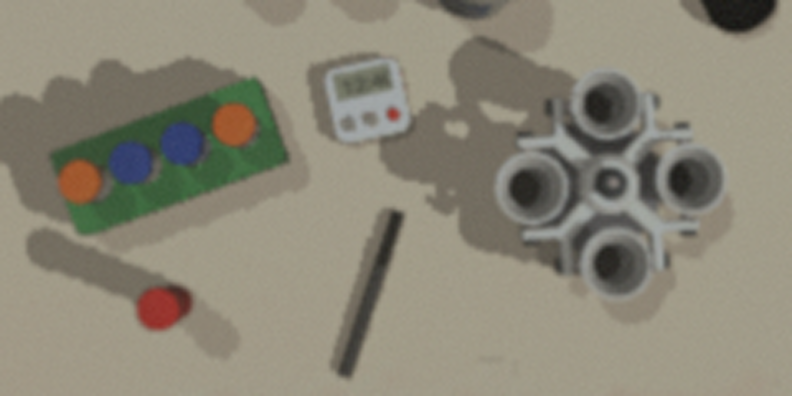

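View pics/crop2.png

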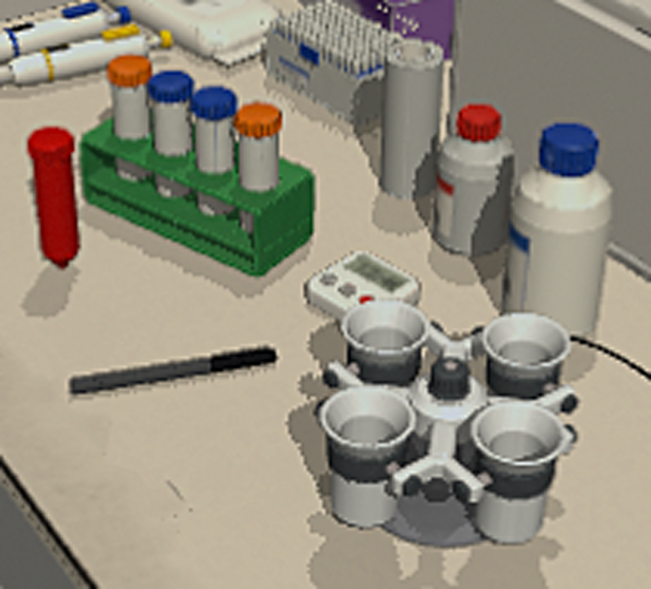

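```bash
python3 - <<'E'
from h import *
t=np.array([(606,104),(690,179),(616,262),(533,187)])
uv=(t+.5)/3.3-.5+[170,170]
P=ray("top",uv,.086)[:,:2]; print(P.round(4),P.mean(0).round(4))
s=(np.array([(526,345),(520,437),(368,423),(386,336)])+.5)/3.1-.5+[180,120]
Q=ray("side",s,.086)[:,:2];print(Q.round(4),Q.mean(0).round(4))
for X in(P,Q):
  for a,b in((0,2),(1,3)):
    d=X[a]-X[b];print(np.hypot(*d),np.degrees(np.arctan2(d[1],d[0])))
# refine rims: bright ring in enlarged patches
for n,uvs in(("top",uv),("side",s)):
  im=cv2.imread(f"pics/{n}0.png"); g=cv2.resize(im,None,fx=4,fy=4,interpolation=cv2.INTER_CUBIC)
  X=P if n=="top" else Q
  for x in X:
    th=np.linspace(0,6.28,60); c=np.c_[x[0]+.0255*np.cos(th),x[1]+.0255*np.sin(th),0*th+.086]
    cv2.polylines(g,[np.int32(proj(n,c)*4+1.5)],True,(0,0,255),1)
  u=np.int32(uvs.mean(0)*4); cv2.imwrite(f"pics/rim_{n}.png",g[u[1]-220:u[1]+220,u[0]-220:u[0]+220])
E
```

```text
[[ 0.575  -0.175 ]
 [ 0.5193 -0.2375]
 [ 0.458  -0.1817]
 [ 0.5134 -0.1203]] [ 0.5164 -0.1787]
[[ 0.5747 -0.178 ]
 [ 0.5191 -0.2409]
 [ 0.4547 -0.1853]
 [ 0.5093 -0.1257]] [ 0.5144 -0.1825]
0.11720249691712566 3.2747088901219787
0.11736680686970982 -87.10631481586162
0.12026359409575176 3.517100063854129
0.11559899274729987 -85.13062722465519
```

View pics/rim_top.png

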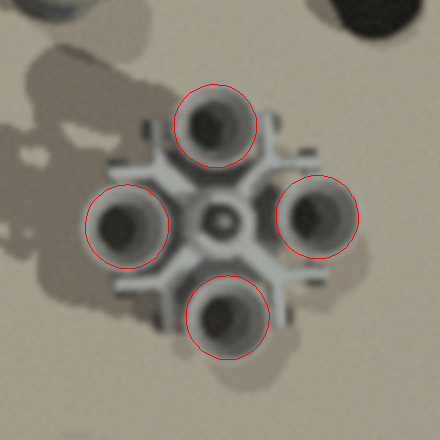

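View pics/rim_side.png

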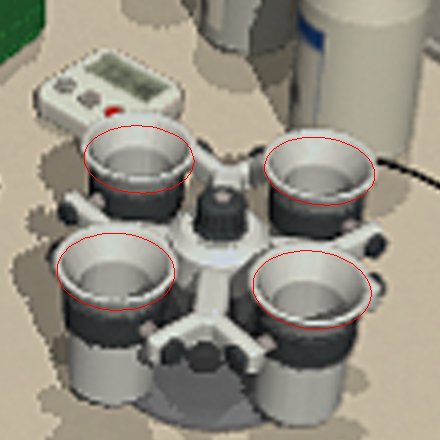

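Request:
step_arm([
  {"x": 0.012,"y": -0.016,"az": -2},
  {"x": 0.034,"y": -0.046,"az": -6},
  {"x": 0.06,"y": -0.081,"az": -11},
  {"x": 0.086,"y": -0.116,"az": -17},
  {"x": 0.112,"y": -0.151,"az": -23},
  {"x": 0.138,"y": -0.186,"az": -29},
  {"x": 0.164,"y": -0.221,"az": -35},
  {"x": 0.19,"y": -0.256,"az": -41},
  {"x": 0.216,"y": -0.291,"az": -46},
  {"x": 0.242,"y": -0.326,"az": -50},
  {"x": 0.268,"y": -0.361,"az": -53},
  {"x": 0.294,"y": -0.396,"az": -54.9},
], squeeze=20)

```text
invalid input
```

Request:
step_arm([
  {"ax": 0,"ay": 0,"az": -2,"x": 0.012,"y": -0.016,"z": 0,"claw": 100},
  {"ax": 0,"ay": 0,"az": -6,"x": 0.034,"y": -0.046,"z": 0,"claw": 100},
  {"ax": 0,"ay": 0,"az": -11,"x": 0.06,"y": -0.081,"z": 0,"claw": 100},
  {"ax": 0,"ay": 0,"az": -17,"x": 0.086,"y": -0.116,"z": 0,"claw": 100},
  {"ax": 0,"ay": 0,"az": -23,"x": 0.112,"y": -0.151,"z": 0,"claw": 100},
  {"ax": 0,"ay": 0,"az": -29,"x": 0.138,"y": -0.186,"z": 0,"claw": 100},
  {"ax": 0,"ay": 0,"az": -35,"x": 0.164,"y": -0.221,"z": 0,"claw": 100},
  {"ax": 0,"ay": 0,"az": -41,"x": 0.19,"y": -0.256,"z": 0,"claw": 100},
  {"ax": 0,"ay": 0,"az": -46,"x": 0.216,"y": -0.291,"z": 0,"claw": 100},
  {"ax": 0,"ay": 0,"az": -50,"x": 0.242,"y": -0.326,"z": 0,"claw": 100},
  {"ax": 0,"ay": 0,"az": -53,"x": 0.268,"y": -0.361,"z": 0,"claw": 100},
  {"ax": 0,"ay": 0,"az": -54.9,"x": 0.294,"y": -0.396,"z": 0,"claw": 100},
], squeeze=20)

```text
time_s: 1.3
tool_pos: [0.461, 0.2307, 0.2304]
tool_rot: [-180.0, -0.0, 110.2]
force: [0.2, -0.1, 0.4]
grip_width: 0.0875
```

Request:
step_arm([
  {"ax": 0,"ay": 0,"az": 0,"x": 0.026,"y": -0.035,"z": 0,"claw": 75},
  {"ax": 0,"ay": 0,"az": 0,"x": 0.052,"y": -0.07,"z": 0,"claw": 75},
  {"ax": 0,"ay": 0,"az": 0,"x": 0.078,"y": -0.105,"z": 0,"claw": 75},
  {"ax": 0,"ay": 0,"az": 0,"x": 0.092,"y": -0.125,"z": 0,"claw": 75},
  {"ax": 0,"ay": 0,"az": 0,"x": 0.098,"y": -0.133,"z": 0,"claw": 75},
  {"ax": 0,"ay": 0,"az": 0,"x": 0.098,"y": -0.133,"z": -0.01,"claw": 75},
  {"ax": 0,"ay": 0,"az": 0,"x": 0.098,"y": -0.133,"z": -0.03,"claw": 75},
  {"ax": 0,"ay": 0,"az": 0,"x": 0.098,"y": -0.133,"z": -0.055,"claw": 75},
  {"ax": 0,"ay": 0,"az": 0,"x": 0.098,"y": -0.133,"z": -0.07,"claw": 75},
  {"ax": 0,"ay": 0,"az": 0,"x": 0.098,"y": -0.133,"z": -0.075,"claw": 75},
  {"ax": 0,"ay": 0,"az": 0,"x": 0.098,"y": -0.133,"z": -0.075,"claw": 75},
])

```text
time_s: 2.4
tool_pos: [0.5576, 0.1003, 0.1548]
tool_rot: [-179.9, -0.0, 110.4]
force: [-0.9, 0.2, 0.5]
grip_width: 0.0653
```

```bash
python3 - <<'E'
from h import *
for n in("side","top"):
    im=vision.read_camera(n)[:,:,::-1]
    im=im[60:260,130:340] if n=="side" else im[130:280,150:350]
    cv2.imwrite(f"pics/a_{n}.png",cv2.resize(im,None,fx=3,fy=3,interpolation=cv2.INTER_CUBIC))
E
```

```text
(no output)
```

View pics/a_side.png

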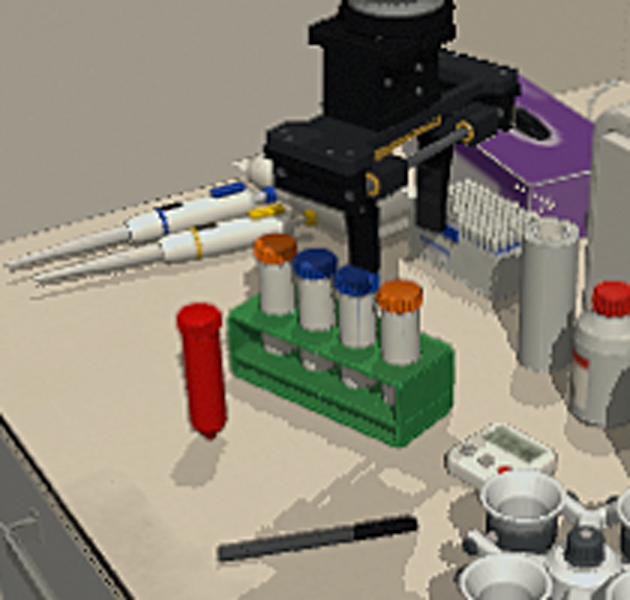

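Side view: the finger tips (362,270) and (432,225) straddle the right-hand orange cap (399,297). I'll go down, grip and lift.

Request:
step_arm([
  {"ax": 0,"ay": 0,"az": 0,"x": 0,"y": 0,"z": -0.01,"claw": 75},
  {"ax": 0,"ay": 0,"az": 0,"x": 0,"y": 0,"z": -0.03,"claw": 75},
  {"ax": 0,"ay": 0,"az": 0,"x": 0,"y": 0,"z": -0.05,"claw": 75},
  {"ax": 0,"ay": 0,"az": 0,"x": 0,"y": 0,"z": -0.06,"claw": 75},
  {"ax": 0,"ay": 0,"az": 0,"x": 0,"y": 0,"z": -0.06,"claw": 75},
  {"ax": 0,"ay": 0,"az": 0,"x": 0,"y": 0,"z": -0.06,"claw": 20},
  {"ax": 0,"ay": 0,"az": 0,"x": 0,"y": 0,"z": -0.06,"claw": 20},
  {"ax": 0,"ay": 0,"az": 0,"x": 0,"y": 0,"z": -0.06,"claw": 20},
  {"ax": 0,"ay": 0,"az": 0,"x": 0,"y": 0,"z": -0.06,"claw": 20},
  {"ax": 0,"ay": 0,"az": 0,"x": 0,"y": 0,"z": -0.06,"claw": 20},
], squeeze=20)

```text
time_s: 3.5
tool_pos: [0.5586, 0.0994, 0.0959]
tool_rot: [180.0, 0.0, 110.3]
force: [0.6, -0.4, 0.9]
grip_width: 0.0333
```

Request:
step_arm([
  {"ax": 0,"ay": 0,"az": 0,"x": 0,"y": 0,"z": 0.01,"claw": 20},
  {"ax": 0,"ay": 0,"az": 0,"x": 0,"y": 0,"z": 0.03,"claw": 20},
  {"ax": 0,"ay": 0,"az": 0,"x": 0,"y": 0,"z": 0.055,"claw": 20},
  {"ax": 0,"ay": 0,"az": 0,"x": 0,"y": 0,"z": 0.085,"claw": 20},
  {"ax": 0,"ay": 0,"az": 0,"x": 0,"y": 0,"z": 0.115,"claw": 20},
  {"ax": 0,"ay": 0,"az": 0,"x": 0,"y": 0,"z": 0.14,"claw": 20},
  {"ax": 0,"ay": 0,"az": 0,"x": 0,"y": 0,"z": 0.15,"claw": 20},
  {"ax": 0,"ay": 0,"az": 0,"x": 0,"y": 0,"z": 0.15,"claw": 20},
])

```text
time_s: 4.3
tool_pos: [0.5592, 0.0995, 0.2473]
tool_rot: [179.8, -0.0, 110.3]
force: [-0.1, -0.6, -0.6]
grip_width: 0.0327
```

```bash
python3 - <<'E'
from h import *
for n in("side",):
    im=vision.read_camera(n)[:,:,::-1]
    im=im[60:260,130:340] if n=="side" else im[130:280,150:350]
    cv2.imwrite(f"pics/b_{n}.png",cv2.resize(im,None,fx=3,fy=3,interpolation=cv2.INTER_CUBIC))
E
```

```text
(no output)
```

View pics/b_side.png

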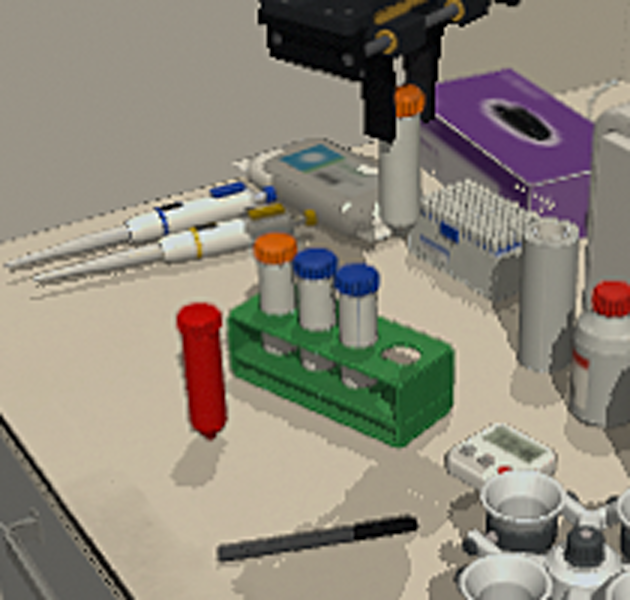

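The orange tube is up, with its foot at (400,225) in the crop, and it leans slightly. I'll carry it above the −y bucket and check it there.

Request:
step_arm([
  {"ax": 0,"ay": 0,"az": -1,"x": -0.001,"y": -0.012,"z": 0,"claw": 20},
  {"ax": 0,"ay": 0,"az": -3,"x": -0.004,"y": -0.036,"z": 0,"claw": 20},
  {"ax": 0,"ay": 0,"az": -5,"x": -0.008,"y": -0.072,"z": 0,"claw": 20},
  {"ax": 0,"ay": 0,"az": -7,"x": -0.012,"y": -0.108,"z": 0,"claw": 20},
  {"ax": 0,"ay": 0,"az": -9,"x": -0.016,"y": -0.144,"z": 0,"claw": 20},
  {"ax": 0,"ay": 0,"az": -11,"x": -0.02,"y": -0.18,"z": 0,"claw": 20},
  {"ax": 0,"ay": 0,"az": -13,"x": -0.024,"y": -0.216,"z": 0,"claw": 20},
  {"ax": 0,"ay": 0,"az": -15,"x": -0.028,"y": -0.252,"z": 0,"claw": 20},
  {"ax": 0,"ay": 0,"az": -16,"x": -0.032,"y": -0.288,"z": 0,"claw": 20},
  {"ax": 0,"ay": 0,"az": -17,"x": -0.036,"y": -0.322,"z": 0,"claw": 20},
  {"ax": 0,"ay": 0,"az": -17.2,"x": -0.038,"y": -0.338,"z": 0,"claw": 20},
  {"ax": 0,"ay": 0,"az": -17.2,"x": -0.038,"y": -0.338,"z": 0,"claw": 20},
])

```text
time_s: 5.55
tool_pos: [0.5171, -0.2442, 0.2449]
tool_rot: [-179.9, 0.1, 92.5]
force: [0.1, -0.1, -0.3]
grip_width: 0.033
```

```bash
cat > look.py <<'E'
from h import *
import sys
from cell import status
o=status.get_obs(); tp=np.array(o['tool_pos']); print(tp.round(4),o['force'].round(2),round(o['grip_width'],4),o['time_s'])
tag=sys.argv[1]
for n in sys.argv[2:]:
    im=np.ascontiguousarray(vision.read_camera(n)[:,:,::-1])
    x0,y0=(230,120) if n=="side" else (270,130)
    g=cv2.resize(im[y0:y0+190,x0:x0+190],None,fx=3,fy=3,interpolation=cv2.INTER_CUBIC)
    # predicted tube axis: cap top -> foot for vertical held tube
    a=proj(n,[tp+[0,0,.018],tp-[0,0,.092]]); a=np.int32((a-[x0,y0])*3+1)
    cv2.line(g,tuple(map(int,a[0])),tuple(map(int,a[1])),(0,0,255),1)
    cv2.imwrite(f"pics/{tag}_{n}.png",g)
E
python3 look.py c side
```

```text
[ 0.5171 -0.2442  0.2449] [ 0.12 -0.11 -0.34] 0.033 5.55
```

View pics/c_side.png

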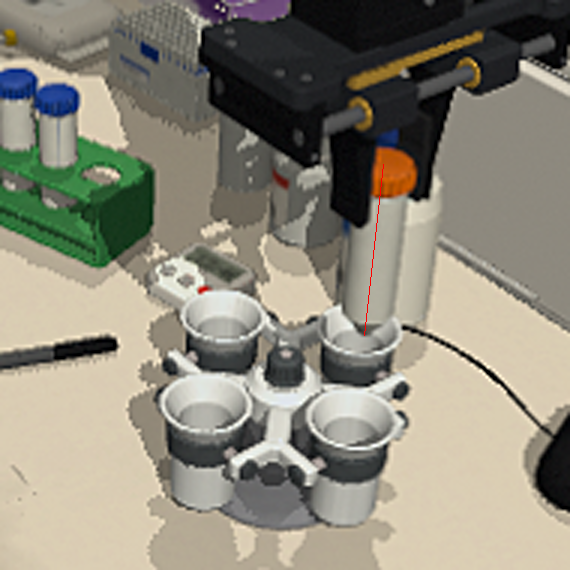

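The held tube hangs along the predicted vertical axis (red line), with its foot at (365,330) above the −y bucket. I'll lower it partway and check the force.

Request:
step_arm([
  {"ax": 0,"ay": 0,"az": 0,"x": 0,"y": 0,"z": 0,"claw": 20},
  {"ax": 0,"ay": 0,"az": 0,"x": 0,"y": 0,"z": 0,"claw": 20},
  {"ax": 0,"ay": 0,"az": 0,"x": 0,"y": 0,"z": -0.01,"claw": 20},
  {"ax": 0,"ay": 0,"az": 0,"x": 0,"y": 0,"z": -0.025,"claw": 20},
  {"ax": 0,"ay": 0,"az": 0,"x": 0,"y": 0,"z": -0.04,"claw": 20},
  {"ax": 0,"ay": 0,"az": 0,"x": 0,"y": 0,"z": -0.05,"claw": 20},
  {"ax": 0,"ay": 0,"az": 0,"x": 0,"y": 0,"z": -0.055,"claw": 20},
  {"ax": 0,"ay": 0,"az": 0,"x": 0,"y": 0,"z": -0.055,"claw": 20},
])

```text
time_s: 6.4
tool_pos: [0.5198, -0.2384, 0.1895]
tool_rot: [-179.9, -0.0, 93.1]
force: [-0.1, -0.1, -0.6]
grip_width: 0.0327
```

```bash
python3 look.py d side top
```

```text
[ 0.5198 -0.2384  0.1895] [-0.1  -0.13 -0.61] 0.0327 6.4
```

View pics/d_side.png

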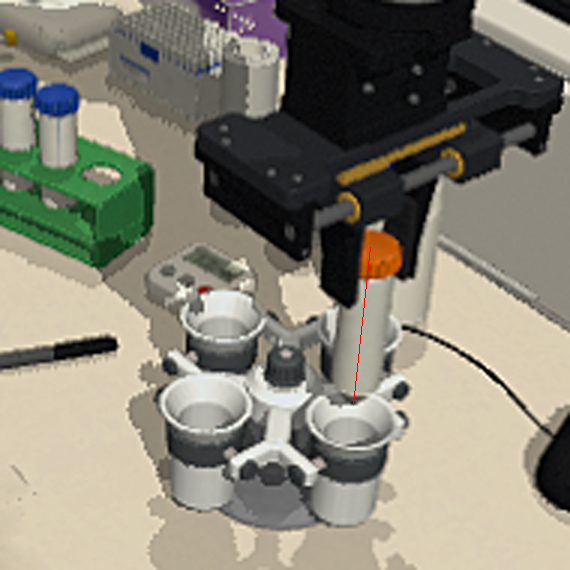

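View pics/d_top.png

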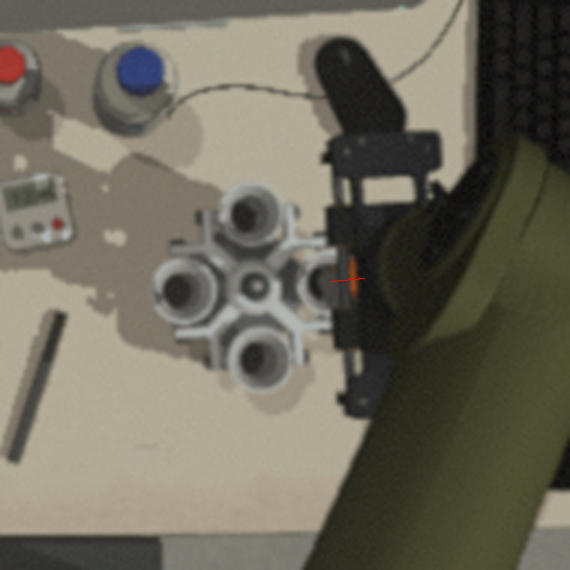

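The tube foot (356,400) is over the mouth and clear of the rim. I'll lower it to just above the bottom.

Request:
step_arm([
  {"ax": 0,"ay": 0,"az": 0,"x": 0,"y": 0,"z": -0.008,"claw": 20},
  {"ax": 0,"ay": 0,"az": 0,"x": 0,"y": 0,"z": -0.018,"claw": 20},
  {"ax": 0,"ay": 0,"az": 0,"x": 0,"y": 0,"z": -0.028,"claw": 20},
  {"ax": 0,"ay": 0,"az": 0,"x": 0,"y": 0,"z": -0.038,"claw": 20},
  {"ax": 0,"ay": 0,"az": 0,"x": 0,"y": 0,"z": -0.048,"claw": 20},
  {"ax": 0,"ay": 0,"az": 0,"x": 0,"y": 0,"z": -0.058,"claw": 20},
  {"ax": 0,"ay": 0,"az": 0,"x": 0,"y": 0,"z": -0.066,"claw": 20},
  {"ax": 0,"ay": 0,"az": 0,"x": 0,"y": 0,"z": -0.072,"claw": 20},
  {"ax": 0,"ay": 0,"az": 0,"x": 0,"y": 0,"z": -0.075,"claw": 20},
  {"ax": 0,"ay": 0,"az": 0,"x": 0,"y": 0,"z": -0.075,"claw": 20},
])

```text
time_s: 7.5
tool_pos: [0.5202, -0.2386, 0.1153]
tool_rot: [-180.0, -0.0, 93.1]
force: [-0.2, -0.2, -0.8]
grip_width: 0.0328
```

Request:
step_arm([
  {"ax": 0,"ay": 0,"az": 0,"x": 0,"y": 0,"z": -0.002,"claw": 20},
  {"ax": 0,"ay": 0,"az": 0,"x": 0,"y": 0,"z": -0.0035,"claw": 20},
  {"ax": 0,"ay": 0,"az": 0,"x": 0,"y": 0,"z": -0.0035,"claw": 20},
  {"ax": 0,"ay": 0,"az": 0,"x": 0,"y": 0,"z": -0.0035,"claw": 20},
])

```text
time_s: 7.9
tool_pos: [0.5205, -0.2386, 0.1122]
tool_rot: [180.0, 0.0, 93.1]
force: [-0.3, 0.0, -0.1]
grip_width: 0.0328
```

The weight came off the wrist (−0.8 → −0.1 N), so the tube is standing on the bottom. Now I'll release and rise.

Request:
step_arm([
  {"ax": 0,"ay": 0,"az": 0,"x": 0,"y": 0,"z": 0,"claw": 60},
  {"ax": 0,"ay": 0,"az": 0,"x": 0,"y": 0,"z": 0,"claw": 60},
  {"ax": 0,"ay": 0,"az": 0,"x": 0,"y": 0,"z": 0,"claw": 60},
  {"ax": 0,"ay": 0,"az": 0,"x": 0,"y": 0,"z": 0.01,"claw": 60},
  {"ax": 0,"ay": 0,"az": 0,"x": 0,"y": 0,"z": 0.03,"claw": 60},
  {"ax": 0,"ay": 0,"az": 0,"x": 0,"y": 0,"z": 0.055,"claw": 60},
  {"ax": 0,"ay": 0,"az": 0,"x": 0,"y": 0,"z": 0.075,"claw": 60},
  {"ax": 0,"ay": 0,"az": 0,"x": 0,"y": 0,"z": 0.0845,"claw": 60},
])

```text
time_s: 8.7
tool_pos: [0.5214, -0.2393, 0.1993]
tool_rot: [179.8, 0.1, 93.1]
force: [0.4, -0.3, -0.3]
grip_width: 0.0524
```

```bash
python3 look.py e side
```

```text
[ 0.5214 -0.2393  0.1993] [ 0.44 -0.3  -0.29] 0.0524 8.7
```

View pics/e_side.png

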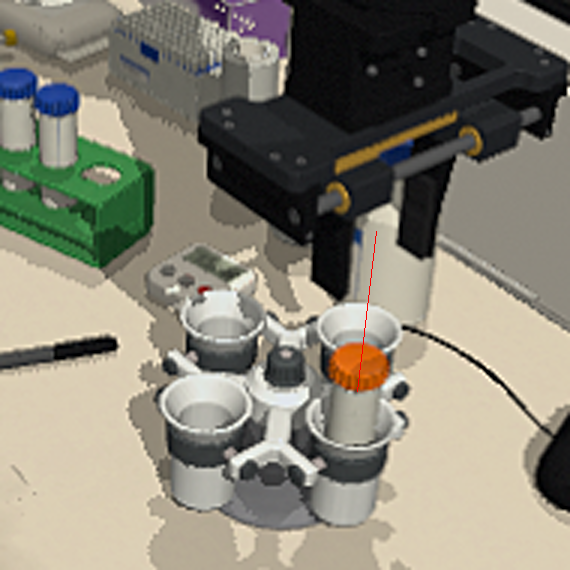

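The orange tube is seated upright with its cap at (359,368). Next is the inner blue tube (nearest the rotor).

Request:
step_arm([
  {"ax": 0,"ay": 0,"az": 1,"x": 0.001,"y": 0.015,"z": 0,"claw": 75},
  {"ax": 0,"ay": 0,"az": 3,"x": 0.003,"y": 0.045,"z": 0,"claw": 75},
  {"ax": 0,"ay": 0,"az": 5,"x": 0.005,"y": 0.085,"z": 0,"claw": 75},
  {"ax": 0,"ay": 0,"az": 7,"x": 0.008,"y": 0.125,"z": 0,"claw": 75},
  {"ax": 0,"ay": 0,"az": 9,"x": 0.011,"y": 0.165,"z": 0,"claw": 75},
  {"ax": 0,"ay": 0,"az": 11,"x": 0.013,"y": 0.205,"z": 0,"claw": 75},
  {"ax": 0,"ay": 0,"az": 13,"x": 0.016,"y": 0.245,"z": 0,"claw": 75},
  {"ax": 0,"ay": 0,"az": 15,"x": 0.018,"y": 0.285,"z": 0,"claw": 75},
  {"ax": 0,"ay": 0,"az": 16,"x": 0.021,"y": 0.325,"z": 0,"claw": 75},
  {"ax": 0,"ay": 0,"az": 17,"x": 0.023,"y": 0.36,"z": 0,"claw": 75},
  {"ax": 0,"ay": 0,"az": 17.2,"x": 0.024,"y": 0.375,"z": 0,"claw": 75},
  {"ax": 0,"ay": 0,"az": 17.2,"x": 0.024,"y": 0.375,"z": 0,"claw": 75},
])

```text
time_s: 9.95
tool_pos: [0.543, 0.1395, 0.1952]
tool_rot: [-179.9, -0.0, 110.6]
force: [0.4, -0.7, -0.6]
grip_width: 0.0653
```

Request:
step_arm([
  {"ax": 0,"ay": 0,"az": 0,"x": 0,"y": 0,"z": 0,"claw": 75},
  {"ax": 0,"ay": 0,"az": 0,"x": 0,"y": 0,"z": -0.01,"claw": 75},
  {"ax": 0,"ay": 0,"az": 0,"x": 0,"y": 0,"z": -0.03,"claw": 75},
  {"ax": 0,"ay": 0,"az": 0,"x": 0,"y": 0,"z": -0.04,"claw": 75},
  {"ax": 0,"ay": 0,"az": 0,"x": 0,"y": 0,"z": -0.04,"claw": 75},
])

```text
time_s: 10.45
tool_pos: [0.5431, 0.1346, 0.1546]
tool_rot: [-179.8, 0.0, 110.1]
force: [-0.8, -0.7, 0.1]
grip_width: 0.0653
```

Request:
step_arm([
  {"ax": 0,"ay": 0,"az": 0,"x": 0,"y": 0,"z": -0.01,"claw": 75},
  {"ax": 0,"ay": 0,"az": 0,"x": 0,"y": 0,"z": -0.03,"claw": 75},
  {"ax": 0,"ay": 0,"az": 0,"x": 0,"y": 0,"z": -0.05,"claw": 75},
  {"ax": 0,"ay": 0,"az": 0,"x": 0,"y": 0,"z": -0.061,"claw": 75},
  {"ax": 0,"ay": 0,"az": 0,"x": 0,"y": 0,"z": -0.061,"claw": 75},
  {"ax": 0,"ay": 0,"az": 0,"x": 0,"y": 0,"z": -0.061,"claw": 20},
  {"ax": 0,"ay": 0,"az": 0,"x": 0,"y": 0,"z": -0.061,"claw": 20},
  {"ax": 0,"ay": 0,"az": 0,"x": 0,"y": 0,"z": -0.061,"claw": 20},
  {"ax": 0,"ay": 0,"az": 0,"x": 0,"y": 0,"z": -0.061,"claw": 20},
  {"ax": 0,"ay": 0,"az": 0,"x": 0,"y": 0,"z": -0.061,"claw": 20},
])

```text
time_s: 11.45
tool_pos: [0.5446, 0.1365, 0.096]
tool_rot: [180.0, -0.0, 110.3]
force: [0.5, 0.4, 0.8]
grip_width: 0.0329
```

Request:
step_arm([
  {"ax": 0,"ay": 0,"az": 0,"x": 0,"y": 0,"z": 0.01,"claw": 20},
  {"ax": 0,"ay": 0,"az": 0,"x": 0,"y": 0,"z": 0.03,"claw": 20},
  {"ax": 0,"ay": 0,"az": 0,"x": 0,"y": 0,"z": 0.055,"claw": 20},
  {"ax": 0,"ay": 0,"az": 0,"x": 0,"y": 0,"z": 0.085,"claw": 20},
  {"ax": 0,"ay": 0,"az": 0,"x": 0,"y": 0,"z": 0.115,"claw": 20},
  {"ax": 0,"ay": 0,"az": 0,"x": 0,"y": 0,"z": 0.14,"claw": 20},
  {"ax": 0,"ay": 0,"az": 0,"x": 0,"y": 0,"z": 0.15,"claw": 20},
  {"ax": 0,"ay": 0,"az": 0,"x": 0,"y": 0,"z": 0.15,"claw": 20},
])

```text
time_s: 12.25
tool_pos: [0.5451, 0.1365, 0.2472]
tool_rot: [179.8, -0.0, 110.3]
force: [0.1, -0.6, -1.2]
grip_width: 0.0327
```

Request:
step_arm([
  {"ax": 0,"ay": 0,"az": -1,"x": 0.001,"y": -0.012,"z": 0,"claw": 20},
  {"ax": 0,"ay": 0,"az": -3,"x": 0.003,"y": -0.036,"z": 0,"claw": 20},
  {"ax": 0,"ay": 0,"az": -5,"x": 0.006,"y": -0.07,"z": 0,"claw": 20},
  {"ax": 0,"ay": 0,"az": -7,"x": 0.01,"y": -0.104,"z": 0,"claw": 20},
  {"ax": 0,"ay": 0,"az": -9,"x": 0.014,"y": -0.138,"z": 0,"claw": 20},
  {"ax": 0,"ay": 0,"az": -11,"x": 0.018,"y": -0.172,"z": 0,"claw": 20},
  {"ax": 0,"ay": 0,"az": -13,"x": 0.021,"y": -0.206,"z": 0,"claw": 20},
  {"ax": 0,"ay": 0,"az": -15,"x": 0.025,"y": -0.24,"z": 0,"claw": 20},
  {"ax": 0,"ay": 0,"az": -16,"x": 0.028,"y": -0.274,"z": 0,"claw": 20},
  {"ax": 0,"ay": 0,"az": -17,"x": 0.031,"y": -0.3,"z": 0,"claw": 20},
  {"ax": 0,"ay": 0,"az": -17.2,"x": 0.032,"y": -0.312,"z": 0,"claw": 20},
  {"ax": 0,"ay": 0,"az": -17.2,"x": 0.032,"y": -0.312,"z": 0,"claw": 20},
])

```text
time_s: 13.45
tool_pos: [0.5748, -0.1792, 0.2448]
tool_rot: [-179.9, 0.1, 92.7]
force: [-0.3, -0.6, -0.8]
grip_width: 0.0325
```

Request:
step_arm([
  {"ax": 0,"ay": 0,"az": 0,"x": 0,"y": 0,"z": 0,"claw": 20},
  {"ax": 0,"ay": 0,"az": 0,"x": 0,"y": 0,"z": 0,"claw": 20},
  {"ax": 0,"ay": 0,"az": 0,"x": 0,"y": 0,"z": -0.01,"claw": 20},
  {"ax": 0,"ay": 0,"az": 0,"x": 0,"y": 0,"z": -0.025,"claw": 20},
  {"ax": 0,"ay": 0,"az": 0,"x": 0,"y": 0,"z": -0.04,"claw": 20},
  {"ax": 0,"ay": 0,"az": 0,"x": 0,"y": 0,"z": -0.05,"claw": 20},
  {"ax": 0,"ay": 0,"az": 0,"x": 0,"y": 0,"z": -0.055,"claw": 20},
  {"ax": 0,"ay": 0,"az": 0,"x": 0,"y": 0,"z": -0.055,"claw": 20},
])

```text
time_s: 14.25
tool_pos: [0.5758, -0.1755, 0.1895]
tool_rot: [-179.9, -0.0, 93.1]
force: [0.4, -0.4, -0.0]
grip_width: 0.0325
```

```bash
python3 look.py f side
```

```text
[ 0.5758 -0.1755  0.1895] [ 0.38 -0.41 -0.03] 0.0325 14.25
```

View pics/f_side.png

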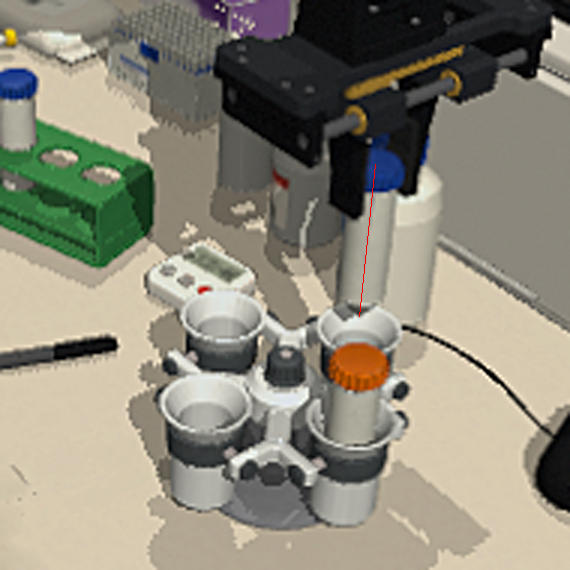

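The blue tube's foot (360,315) is at the mouth of the +x bucket. I'll lower it.

Request:
step_arm([
  {"ax": 0,"ay": 0,"az": 0,"x": 0,"y": 0,"z": -0.008,"claw": 20},
  {"ax": 0,"ay": 0,"az": 0,"x": 0,"y": 0,"z": -0.018,"claw": 20},
  {"ax": 0,"ay": 0,"az": 0,"x": 0,"y": 0,"z": -0.028,"claw": 20},
  {"ax": 0,"ay": 0,"az": 0,"x": 0,"y": 0,"z": -0.038,"claw": 20},
  {"ax": 0,"ay": 0,"az": 0,"x": 0,"y": 0,"z": -0.048,"claw": 20},
  {"ax": 0,"ay": 0,"az": 0,"x": 0,"y": 0,"z": -0.058,"claw": 20},
  {"ax": 0,"ay": 0,"az": 0,"x": 0,"y": 0,"z": -0.066,"claw": 20},
  {"ax": 0,"ay": 0,"az": 0,"x": 0,"y": 0,"z": -0.072,"claw": 20},
  {"ax": 0,"ay": 0,"az": 0,"x": 0,"y": 0,"z": -0.075,"claw": 20},
  {"ax": 0,"ay": 0,"az": 0,"x": 0,"y": 0,"z": -0.075,"claw": 20},
])

```text
time_s: 15.3
tool_pos: [0.5762, -0.1756, 0.1152]
tool_rot: [-180.0, 0.0, 93.1]
force: [-0.7, 0.4, -1.3]
grip_width: 0.0326
```

Request:
step_arm([
  {"ax": 0,"ay": 0,"az": 0,"x": 0,"y": 0,"z": -0.002,"claw": 20},
  {"ax": 0,"ay": 0,"az": 0,"x": 0,"y": 0,"z": -0.0035,"claw": 20},
  {"ax": 0,"ay": 0,"az": 0,"x": 0,"y": 0,"z": -0.0035,"claw": 20},
  {"ax": 0,"ay": 0,"az": 0,"x": 0,"y": 0,"z": -0.0035,"claw": 20},
])

```text
time_s: 15.7
tool_pos: [0.5765, -0.1756, 0.1123]
tool_rot: [180.0, 0.0, 93.1]
force: [-0.6, 0.1, -0.2]
grip_width: 0.0324
```

Request:
step_arm([
  {"ax": 0,"ay": 0,"az": 0,"x": 0,"y": 0,"z": 0,"claw": 60},
  {"ax": 0,"ay": 0,"az": 0,"x": 0,"y": 0,"z": 0,"claw": 60},
  {"ax": 0,"ay": 0,"az": 0,"x": 0,"y": 0,"z": 0,"claw": 60},
  {"ax": 0,"ay": 0,"az": 0,"x": 0,"y": 0,"z": 0.01,"claw": 60},
  {"ax": 0,"ay": 0,"az": 0,"x": 0,"y": 0,"z": 0.03,"claw": 60},
  {"ax": 0,"ay": 0,"az": 0,"x": 0,"y": 0,"z": 0.055,"claw": 60},
  {"ax": 0,"ay": 0,"az": 0,"x": 0,"y": 0,"z": 0.075,"claw": 60},
  {"ax": 0,"ay": 0,"az": 0,"x": 0,"y": 0,"z": 0.0845,"claw": 60},
])

```text
time_s: 16.5
tool_pos: [0.5775, -0.1762, 0.1995]
tool_rot: [179.8, 0.0, 93.1]
force: [-0.9, -0.1, 0.3]
grip_width: 0.0523
```

```bash
python3 look.py g side
```

```text
[ 0.5775 -0.1762  0.1995] [-0.87 -0.12  0.27] 0.0523 16.5
```

View pics/g_side.png

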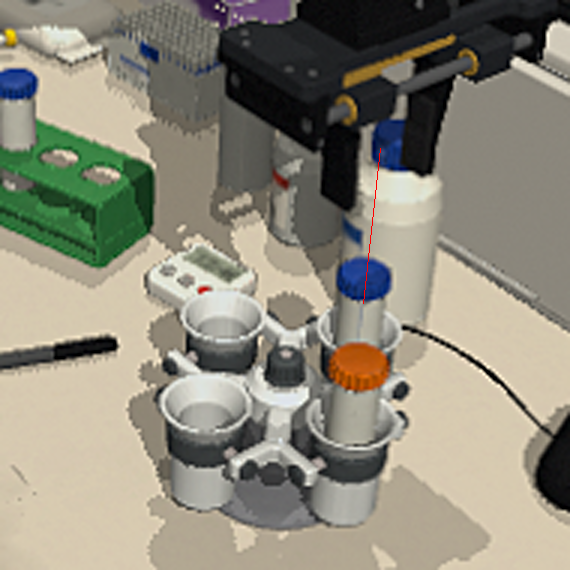

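The blue tube is seated, cap at (363,279). Going back for the second blue tube.

Request:
step_arm([
  {"ax": 0,"ay": 0,"az": 1,"x": -0.002,"y": 0.013,"z": 0,"claw": 75},
  {"ax": 0,"ay": 0,"az": 3,"x": -0.005,"y": 0.04,"z": 0,"claw": 75},
  {"ax": 0,"ay": 0,"az": 5,"x": -0.01,"y": 0.078,"z": 0,"claw": 75},
  {"ax": 0,"ay": 0,"az": 7,"x": -0.015,"y": 0.116,"z": 0,"claw": 75},
  {"ax": 0,"ay": 0,"az": 9,"x": -0.02,"y": 0.154,"z": 0,"claw": 75},
  {"ax": 0,"ay": 0,"az": 11,"x": -0.025,"y": 0.192,"z": 0,"claw": 75},
  {"ax": 0,"ay": 0,"az": 13,"x": -0.03,"y": 0.23,"z": 0,"claw": 75},
  {"ax": 0,"ay": 0,"az": 15,"x": -0.035,"y": 0.268,"z": 0,"claw": 75},
  {"ax": 0,"ay": 0,"az": 16,"x": -0.04,"y": 0.305,"z": 0,"claw": 75},
  {"ax": 0,"ay": 0,"az": 17,"x": -0.044,"y": 0.336,"z": 0,"claw": 75},
  {"ax": 0,"ay": 0,"az": 17.2,"x": -0.046,"y": 0.35,"z": 0,"claw": 75},
  {"ax": 0,"ay": 0,"az": 17.2,"x": -0.046,"y": 0.35,"z": 0,"claw": 75},
])

```text
time_s: 17.75
tool_pos: [0.5289, 0.1769, 0.1954]
tool_rot: [-179.9, -0.0, 110.6]
force: [-1.2, -0.6, 0.2]
grip_width: 0.0653
```

Request:
step_arm([
  {"ax": 0,"ay": 0,"az": 0,"x": 0,"y": 0,"z": 0,"claw": 75},
  {"ax": 0,"ay": 0,"az": 0,"x": 0,"y": 0,"z": -0.01,"claw": 75},
  {"ax": 0,"ay": 0,"az": 0,"x": 0,"y": 0,"z": -0.03,"claw": 75},
  {"ax": 0,"ay": 0,"az": 0,"x": 0,"y": 0,"z": -0.04,"claw": 75},
  {"ax": 0,"ay": 0,"az": 0,"x": 0,"y": 0,"z": -0.04,"claw": 75},
])

```text
time_s: 18.25
tool_pos: [0.5293, 0.1725, 0.1545]
tool_rot: [-179.8, 0.0, 110.1]
force: [-1.0, -0.4, -0.4]
grip_width: 0.0651
```

Request:
step_arm([
  {"ax": 0,"ay": 0,"az": 0,"x": 0,"y": 0,"z": -0.01,"claw": 75},
  {"ax": 0,"ay": 0,"az": 0,"x": 0,"y": 0,"z": -0.03,"claw": 75},
  {"ax": 0,"ay": 0,"az": 0,"x": 0,"y": 0,"z": -0.05,"claw": 75},
  {"ax": 0,"ay": 0,"az": 0,"x": 0,"y": 0,"z": -0.061,"claw": 75},
  {"ax": 0,"ay": 0,"az": 0,"x": 0,"y": 0,"z": -0.061,"claw": 75},
  {"ax": 0,"ay": 0,"az": 0,"x": 0,"y": 0,"z": -0.061,"claw": 20},
  {"ax": 0,"ay": 0,"az": 0,"x": 0,"y": 0,"z": -0.061,"claw": 20},
  {"ax": 0,"ay": 0,"az": 0,"x": 0,"y": 0,"z": -0.061,"claw": 20},
  {"ax": 0,"ay": 0,"az": 0,"x": 0,"y": 0,"z": -0.061,"claw": 20},
  {"ax": 0,"ay": 0,"az": 0,"x": 0,"y": 0,"z": -0.061,"claw": 20},
])

```text
time_s: 19.25
tool_pos: [0.5306, 0.1745, 0.096]
tool_rot: [180.0, -0.0, 110.3]
force: [1.5, 0.6, 0.5]
grip_width: 0.0332
```

Request:
step_arm([
  {"ax": 0,"ay": 0,"az": 0,"x": 0,"y": 0,"z": 0.01,"claw": 20},
  {"ax": 0,"ay": 0,"az": 0,"x": 0,"y": 0,"z": 0.03,"claw": 20},
  {"ax": 0,"ay": 0,"az": 0,"x": 0,"y": 0,"z": 0.055,"claw": 20},
  {"ax": 0,"ay": 0,"az": 0,"x": 0,"y": 0,"z": 0.085,"claw": 20},
  {"ax": 0,"ay": 0,"az": 0,"x": 0,"y": 0,"z": 0.115,"claw": 20},
  {"ax": 0,"ay": 0,"az": 0,"x": 0,"y": 0,"z": 0.14,"claw": 20},
  {"ax": 0,"ay": 0,"az": 0,"x": 0,"y": 0,"z": 0.15,"claw": 20},
  {"ax": 0,"ay": 0,"az": 0,"x": 0,"y": 0,"z": 0.15,"claw": 20},
])

```text
time_s: 20.05
tool_pos: [0.5312, 0.1745, 0.2473]
tool_rot: [179.8, -0.0, 110.3]
force: [0.3, -0.0, -1.1]
grip_width: 0.0332
```

Request:
step_arm([
  {"ax": 0,"ay": 0,"az": -1,"x": -0.003,"y": -0.014,"z": 0,"claw": 20},
  {"ax": 0,"ay": 0,"az": -3,"x": -0.009,"y": -0.043,"z": 0,"claw": 20},
  {"ax": 0,"ay": 0,"az": -5,"x": -0.017,"y": -0.082,"z": 0,"claw": 20},
  {"ax": 0,"ay": 0,"az": -7,"x": -0.025,"y": -0.121,"z": 0,"claw": 20},
  {"ax": 0,"ay": 0,"az": -9,"x": -0.033,"y": -0.16,"z": 0,"claw": 20},
  {"ax": 0,"ay": 0,"az": -11,"x": -0.041,"y": -0.199,"z": 0,"claw": 20},
  {"ax": 0,"ay": 0,"az": -13,"x": -0.049,"y": -0.238,"z": 0,"claw": 20},
  {"ax": 0,"ay": 0,"az": -15,"x": -0.057,"y": -0.277,"z": 0,"claw": 20},
  {"ax": 0,"ay": 0,"az": -16,"x": -0.064,"y": -0.312,"z": 0,"claw": 20},
  {"ax": 0,"ay": 0,"az": -17,"x": -0.07,"y": -0.342,"z": 0,"claw": 20},
  {"ax": 0,"ay": 0,"az": -17.2,"x": -0.073,"y": -0.356,"z": 0,"claw": 20},
  {"ax": 0,"ay": 0,"az": -17.2,"x": -0.073,"y": -0.356,"z": 0,"claw": 20},
])

```text
time_s: 21.25
tool_pos: [0.4558, -0.1837, 0.2446]
tool_rot: [-179.9, -0.0, 92.8]
force: [-0.7, 0.5, -1.0]
grip_width: 0.033
```

Request:
step_arm([
  {"ax": 0,"ay": 0,"az": 0,"x": 0,"y": 0,"z": 0,"claw": 20},
  {"ax": 0,"ay": 0,"az": 0,"x": 0,"y": 0,"z": 0,"claw": 20},
  {"ax": 0,"ay": 0,"az": 0,"x": 0,"y": 0,"z": -0.01,"claw": 20},
  {"ax": 0,"ay": 0,"az": 0,"x": 0,"y": 0,"z": -0.025,"claw": 20},
  {"ax": 0,"ay": 0,"az": 0,"x": 0,"y": 0,"z": -0.04,"claw": 20},
  {"ax": 0,"ay": 0,"az": 0,"x": 0,"y": 0,"z": -0.05,"claw": 20},
  {"ax": 0,"ay": 0,"az": 0,"x": 0,"y": 0,"z": -0.055,"claw": 20},
  {"ax": 0,"ay": 0,"az": 0,"x": 0,"y": 0,"z": -0.055,"claw": 20},
])

```text
time_s: 22.05
tool_pos: [0.457, -0.1812, 0.1898]
tool_rot: [-179.9, 0.0, 93.1]
force: [-0.0, -0.4, -0.2]
grip_width: 0.0327
```

```bash
python3 look.py i side
```

```text
[ 0.457  -0.1812  0.1898] [-0.03 -0.42 -0.18] 0.0327 22.05
```

View pics/i_side.png

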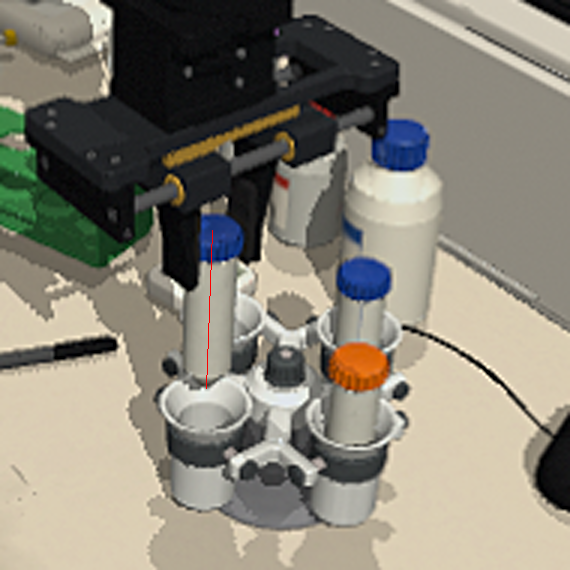

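The foot (208,380) is at the −x bucket mouth. I'll lower it.

Request:
step_arm([
  {"ax": 0,"ay": 0,"az": 0,"x": 0,"y": 0,"z": -0.008,"claw": 20},
  {"ax": 0,"ay": 0,"az": 0,"x": 0,"y": 0,"z": -0.018,"claw": 20},
  {"ax": 0,"ay": 0,"az": 0,"x": 0,"y": 0,"z": -0.028,"claw": 20},
  {"ax": 0,"ay": 0,"az": 0,"x": 0,"y": 0,"z": -0.038,"claw": 20},
  {"ax": 0,"ay": 0,"az": 0,"x": 0,"y": 0,"z": -0.048,"claw": 20},
  {"ax": 0,"ay": 0,"az": 0,"x": 0,"y": 0,"z": -0.058,"claw": 20},
  {"ax": 0,"ay": 0,"az": 0,"x": 0,"y": 0,"z": -0.066,"claw": 20},
  {"ax": 0,"ay": 0,"az": 0,"x": 0,"y": 0,"z": -0.072,"claw": 20},
  {"ax": 0,"ay": 0,"az": 0,"x": 0,"y": 0,"z": -0.075,"claw": 20},
  {"ax": 0,"ay": 0,"az": 0,"x": 0,"y": 0,"z": -0.075,"claw": 20},
])

```text
time_s: 23.1
tool_pos: [0.4572, -0.1816, 0.1152]
tool_rot: [-180.0, 0.0, 93.1]
force: [-0.6, 0.7, -1.1]
grip_width: 0.0329
```

Request:
step_arm([
  {"ax": 0,"ay": 0,"az": 0,"x": 0,"y": 0,"z": -0.002,"claw": 20},
  {"ax": 0,"ay": 0,"az": 0,"x": 0,"y": 0,"z": -0.0035,"claw": 20},
  {"ax": 0,"ay": 0,"az": 0,"x": 0,"y": 0,"z": -0.0035,"claw": 20},
  {"ax": 0,"ay": 0,"az": 0,"x": 0,"y": 0,"z": -0.0035,"claw": 20},
])

```text
time_s: 23.5
tool_pos: [0.4575, -0.1816, 0.1122]
tool_rot: [180.0, -0.0, 93.1]
force: [-0.6, -0.3, 0.4]
grip_width: 0.0328
```

Request:
step_arm([
  {"ax": 0,"ay": 0,"az": 0,"x": 0,"y": 0,"z": 0,"claw": 60},
  {"ax": 0,"ay": 0,"az": 0,"x": 0,"y": 0,"z": 0,"claw": 60},
  {"ax": 0,"ay": 0,"az": 0,"x": 0,"y": 0,"z": 0,"claw": 60},
  {"ax": 0,"ay": 0,"az": 0,"x": 0,"y": 0,"z": 0.01,"claw": 60},
  {"ax": 0,"ay": 0,"az": 0,"x": 0,"y": 0,"z": 0.03,"claw": 60},
  {"ax": 0,"ay": 0,"az": 0,"x": 0,"y": 0,"z": 0.055,"claw": 60},
  {"ax": 0,"ay": 0,"az": 0,"x": 0,"y": 0,"z": 0.075,"claw": 60},
  {"ax": 0,"ay": 0,"az": 0,"x": 0,"y": 0,"z": 0.0845,"claw": 60},
])

```text
time_s: 24.3
tool_pos: [0.4585, -0.1821, 0.1991]
tool_rot: [179.8, 0.0, 93.1]
force: [0.4, 0.8, 0.2]
grip_width: 0.0522
```

```bash
python3 look.py j side
```

```text
[ 0.4585 -0.1821  0.1991] [0.41 0.79 0.25] 0.0522 24.3
```

View pics/j_side.png

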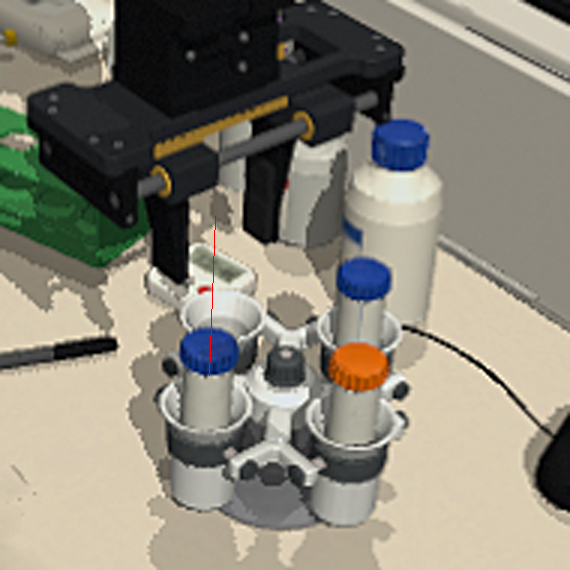

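The second blue tube is seated, cap at (209,352), and the blue pair is opposite. Now the last orange tube.

Request:
step_arm([
  {"ax": 0,"ay": 0,"az": 1,"x": 0.002,"y": 0.015,"z": 0,"claw": 75},
  {"ax": 0,"ay": 0,"az": 3,"x": 0.007,"y": 0.047,"z": 0,"claw": 75},
  {"ax": 0,"ay": 0,"az": 5,"x": 0.013,"y": 0.089,"z": 0,"claw": 75},
  {"ax": 0,"ay": 0,"az": 7,"x": 0.02,"y": 0.131,"z": 0,"claw": 75},
  {"ax": 0,"ay": 0,"az": 9,"x": 0.026,"y": 0.173,"z": 0,"claw": 75},
  {"ax": 0,"ay": 0,"az": 11,"x": 0.032,"y": 0.215,"z": 0,"claw": 75},
  {"ax": 0,"ay": 0,"az": 13,"x": 0.039,"y": 0.257,"z": 0,"claw": 75},
  {"ax": 0,"ay": 0,"az": 15,"x": 0.045,"y": 0.299,"z": 0,"claw": 75},
  {"ax": 0,"ay": 0,"az": 16,"x": 0.051,"y": 0.341,"z": 0,"claw": 75},
  {"ax": 0,"ay": 0,"az": 17,"x": 0.057,"y": 0.378,"z": 0,"claw": 75},
  {"ax": 0,"ay": 0,"az": 17.2,"x": 0.059,"y": 0.393,"z": 0,"claw": 75},
  {"ax": 0,"ay": 0,"az": 17.2,"x": 0.059,"y": 0.393,"z": 0,"claw": 75},
])

```text
time_s: 25.55
tool_pos: [0.5147, 0.2144, 0.1948]
tool_rot: [-179.8, 0.0, 110.6]
force: [0.1, -1.0, -0.3]
grip_width: 0.0652
```

Request:
step_arm([
  {"ax": 0,"ay": 0,"az": 0,"x": 0,"y": 0,"z": 0,"claw": 75},
  {"ax": 0,"ay": 0,"az": 0,"x": 0,"y": 0,"z": -0.01,"claw": 75},
  {"ax": 0,"ay": 0,"az": 0,"x": 0,"y": 0,"z": -0.03,"claw": 75},
  {"ax": 0,"ay": 0,"az": 0,"x": 0,"y": 0,"z": -0.04,"claw": 75},
  {"ax": 0,"ay": 0,"az": 0,"x": 0,"y": 0,"z": -0.04,"claw": 75},
])

```text
time_s: 26.05
tool_pos: [0.5152, 0.2095, 0.1547]
tool_rot: [-179.8, 0.0, 110.2]
force: [0.1, -0.2, 0.0]
grip_width: 0.0654
```

Request:
step_arm([
  {"ax": 0,"ay": 0,"az": 0,"x": 0,"y": 0,"z": -0.01,"claw": 75},
  {"ax": 0,"ay": 0,"az": 0,"x": 0,"y": 0,"z": -0.03,"claw": 75},
  {"ax": 0,"ay": 0,"az": 0,"x": 0,"y": 0,"z": -0.05,"claw": 75},
  {"ax": 0,"ay": 0,"az": 0,"x": 0,"y": 0,"z": -0.061,"claw": 75},
  {"ax": 0,"ay": 0,"az": 0,"x": 0,"y": 0,"z": -0.061,"claw": 75},
  {"ax": 0,"ay": 0,"az": 0,"x": 0,"y": 0,"z": -0.061,"claw": 20},
  {"ax": 0,"ay": 0,"az": 0,"x": 0,"y": 0,"z": -0.061,"claw": 20},
  {"ax": 0,"ay": 0,"az": 0,"x": 0,"y": 0,"z": -0.061,"claw": 20},
  {"ax": 0,"ay": 0,"az": 0,"x": 0,"y": 0,"z": -0.061,"claw": 20},
  {"ax": 0,"ay": 0,"az": 0,"x": 0,"y": 0,"z": -0.061,"claw": 20},
])

```text
time_s: 27.05
tool_pos: [0.5166, 0.2115, 0.096]
tool_rot: [180.0, -0.0, 110.3]
force: [0.6, -0.7, -0.9]
grip_width: 0.0331
```

Request:
step_arm([
  {"ax": 0,"ay": 0,"az": 0,"x": 0,"y": 0,"z": 0.01,"claw": 20},
  {"ax": 0,"ay": 0,"az": 0,"x": 0,"y": 0,"z": 0.03,"claw": 20},
  {"ax": 0,"ay": 0,"az": 0,"x": 0,"y": 0,"z": 0.055,"claw": 20},
  {"ax": 0,"ay": 0,"az": 0,"x": 0,"y": 0,"z": 0.085,"claw": 20},
  {"ax": 0,"ay": 0,"az": 0,"x": 0,"y": 0,"z": 0.115,"claw": 20},
  {"ax": 0,"ay": 0,"az": 0,"x": 0,"y": 0,"z": 0.14,"claw": 20},
  {"ax": 0,"ay": 0,"az": 0,"x": 0,"y": 0,"z": 0.15,"claw": 20},
  {"ax": 0,"ay": 0,"az": 0,"x": 0,"y": 0,"z": 0.15,"claw": 20},
])

```text
time_s: 27.85
tool_pos: [0.5171, 0.2116, 0.2473]
tool_rot: [179.8, -0.0, 110.3]
force: [0.1, 0.3, -1.5]
grip_width: 0.0328
```

Request:
step_arm([
  {"ax": 0,"ay": 0,"az": -1,"x": 0,"y": -0.012,"z": 0,"claw": 20},
  {"ax": 0,"ay": 0,"az": -3,"x": 0,"y": -0.036,"z": 0,"claw": 20},
  {"ax": 0,"ay": 0,"az": -5,"x": -0.001,"y": -0.072,"z": 0,"claw": 20},
  {"ax": 0,"ay": 0,"az": -7,"x": -0.001,"y": -0.108,"z": 0,"claw": 20},
  {"ax": 0,"ay": 0,"az": -9,"x": -0.001,"y": -0.144,"z": 0,"claw": 20},
  {"ax": 0,"ay": 0,"az": -11,"x": -0.002,"y": -0.18,"z": 0,"claw": 20},
  {"ax": 0,"ay": 0,"az": -13,"x": -0.002,"y": -0.216,"z": 0,"claw": 20},
  {"ax": 0,"ay": 0,"az": -15,"x": -0.002,"y": -0.252,"z": 0,"claw": 20},
  {"ax": 0,"ay": 0,"az": -16,"x": -0.003,"y": -0.288,"z": 0,"claw": 20},
  {"ax": 0,"ay": 0,"az": -17,"x": -0.003,"y": -0.318,"z": 0,"claw": 20},
  {"ax": 0,"ay": 0,"az": -17.2,"x": -0.003,"y": -0.33,"z": 0,"claw": 20},
  {"ax": 0,"ay": 0,"az": -17.2,"x": -0.003,"y": -0.33,"z": 0,"claw": 20},
])

```text
time_s: 29.05
tool_pos: [0.5118, -0.1224, 0.2453]
tool_rot: [-180.0, 0.0, 92.7]
force: [-0.4, 0.8, 0.9]
grip_width: 0.0324
```

Request:
step_arm([
  {"ax": 0,"ay": 0,"az": 0,"x": 0,"y": 0,"z": 0,"claw": 20},
  {"ax": 0,"ay": 0,"az": 0,"x": 0,"y": 0,"z": 0,"claw": 20},
  {"ax": 0,"ay": 0,"az": 0,"x": 0,"y": 0,"z": -0.01,"claw": 20},
  {"ax": 0,"ay": 0,"az": 0,"x": 0,"y": 0,"z": -0.025,"claw": 20},
  {"ax": 0,"ay": 0,"az": 0,"x": 0,"y": 0,"z": -0.04,"claw": 20},
  {"ax": 0,"ay": 0,"az": 0,"x": 0,"y": 0,"z": -0.05,"claw": 20},
  {"ax": 0,"ay": 0,"az": 0,"x": 0,"y": 0,"z": -0.055,"claw": 20},
  {"ax": 0,"ay": 0,"az": 0,"x": 0,"y": 0,"z": -0.055,"claw": 20},
])

```text
time_s: 29.85
tool_pos: [0.5128, -0.1186, 0.1895]
tool_rot: [-179.9, 0.0, 93.1]
force: [1.2, 0.4, 0.4]
grip_width: 0.0328
```

```bash
python3 look.py k side
```

```text
[ 0.5128 -0.1186  0.1895] [1.21 0.4  0.42] 0.0328 29.85
```

View pics/k_side.png

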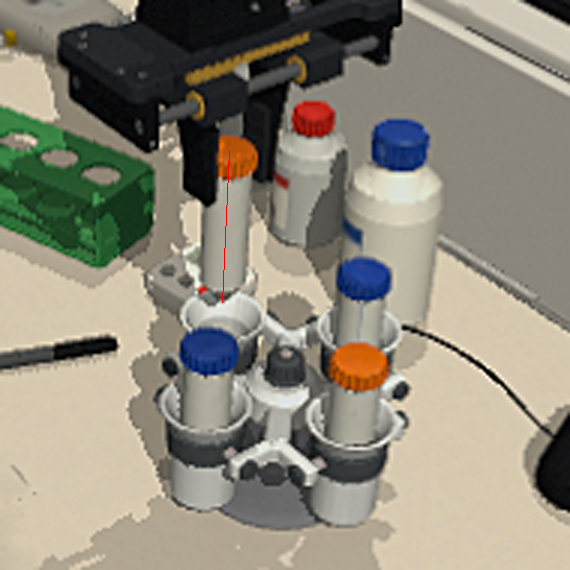

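The foot (223,297) is over the +y bucket, so I'll lower it.

Request:
step_arm([
  {"ax": 0,"ay": 0,"az": 0,"x": 0,"y": 0,"z": -0.008,"claw": 20},
  {"ax": 0,"ay": 0,"az": 0,"x": 0,"y": 0,"z": -0.018,"claw": 20},
  {"ax": 0,"ay": 0,"az": 0,"x": 0,"y": 0,"z": -0.028,"claw": 20},
  {"ax": 0,"ay": 0,"az": 0,"x": 0,"y": 0,"z": -0.038,"claw": 20},
  {"ax": 0,"ay": 0,"az": 0,"x": 0,"y": 0,"z": -0.048,"claw": 20},
  {"ax": 0,"ay": 0,"az": 0,"x": 0,"y": 0,"z": -0.058,"claw": 20},
  {"ax": 0,"ay": 0,"az": 0,"x": 0,"y": 0,"z": -0.066,"claw": 20},
  {"ax": 0,"ay": 0,"az": 0,"x": 0,"y": 0,"z": -0.072,"claw": 20},
  {"ax": 0,"ay": 0,"az": 0,"x": 0,"y": 0,"z": -0.075,"claw": 20},
  {"ax": 0,"ay": 0,"az": 0,"x": 0,"y": 0,"z": -0.075,"claw": 20},
])

```text
time_s: 30.9
tool_pos: [0.5132, -0.1186, 0.1152]
tool_rot: [-180.0, 0.0, 93.1]
force: [0.4, 0.1, -0.1]
grip_width: 0.0328
```

Request:
step_arm([
  {"ax": 0,"ay": 0,"az": 0,"x": 0,"y": 0,"z": -0.002,"claw": 20},
  {"ax": 0,"ay": 0,"az": 0,"x": 0,"y": 0,"z": -0.0035,"claw": 20},
  {"ax": 0,"ay": 0,"az": 0,"x": 0,"y": 0,"z": -0.0035,"claw": 20},
  {"ax": 0,"ay": 0,"az": 0,"x": 0,"y": 0,"z": -0.0035,"claw": 20},
])

```text
time_s: 31.3
tool_pos: [0.5135, -0.1186, 0.1122]
tool_rot: [180.0, -0.0, 93.1]
force: [0.8, 0.1, -0.6]
grip_width: 0.0328
```

Request:
step_arm([
  {"ax": 0,"ay": 0,"az": 0,"x": 0,"y": 0,"z": 0,"claw": 60},
  {"ax": 0,"ay": 0,"az": 0,"x": 0,"y": 0,"z": 0,"claw": 60},
  {"ax": 0,"ay": 0,"az": 0,"x": 0,"y": 0,"z": 0,"claw": 60},
  {"ax": 0,"ay": 0,"az": 0,"x": 0,"y": 0,"z": 0.01,"claw": 60},
  {"ax": 0,"ay": 0,"az": 0,"x": 0,"y": 0,"z": 0.03,"claw": 60},
  {"ax": 0,"ay": 0,"az": 0,"x": 0,"y": 0,"z": 0.055,"claw": 60},
  {"ax": 0,"ay": 0,"az": 0,"x": 0,"y": 0,"z": 0.085,"claw": 60},
  {"ax": 0,"ay": 0,"az": 0,"x": 0,"y": 0,"z": 0.115,"claw": 60},
  {"ax": 0,"ay": 0,"az": 0,"x": 0,"y": 0,"z": 0.13,"claw": 60},
  {"ax": 0,"ay": 0,"az": 0,"x": 0,"y": 0,"z": 0.135,"claw": 60},
])

```text
time_s: 32.3
tool_pos: [0.5143, -0.1189, 0.2491]
tool_rot: [179.8, -0.0, 93.1]
force: [-0.7, -0.1, -0.3]
grip_width: 0.0523
```

Request:
step_arm([
  {"ax": 0,"ay": 0,"az": 0,"x": 0,"y": 0.015,"z": 0,"claw": 60},
  {"ax": 0,"ay": 0,"az": 0,"x": 0,"y": 0.045,"z": 0,"claw": 60},
  {"ax": 0,"ay": 0,"az": 0,"x": 0,"y": 0.08,"z": 0,"claw": 60},
  {"ax": 0,"ay": 0,"az": 0,"x": 0,"y": 0.12,"z": 0,"claw": 60},
  {"ax": 0,"ay": 0,"az": 0,"x": 0,"y": 0.16,"z": 0,"claw": 60},
  {"ax": 0,"ay": 0,"az": 0,"x": 0,"y": 0.2,"z": 0,"claw": 60},
  {"ax": 0,"ay": 0,"az": 0,"x": 0,"y": 0.24,"z": 0,"claw": 60},
  {"ax": 0,"ay": 0,"az": 0,"x": 0,"y": 0.265,"z": 0,"claw": 60},
  {"ax": 0,"ay": 0,"az": 0,"x": 0,"y": 0.28,"z": 0,"claw": 60},
  {"ax": 0,"ay": 0,"az": 0,"x": 0,"y": 0.28,"z": 0,"claw": 60},
  {"ax": 0,"ay": 0,"az": 0,"x": 0,"y": 0.28,"z": 0,"claw": 60},
])

```text
time_s: 33.4
tool_pos: [0.5134, 0.1596, 0.2465]
tool_rot: [-180.0, 0.1, 93.0]
force: [0.8, -1.0, -0.5]
grip_width: 0.0525
```

```bash
python3 look.py z side top; python3 - <<'E'
from h import *
P={}
im=vision.read_camera("top")
for nm,lo,hi in(("blue",(105,120,50),(125,255,255)),("orange",(6,150,120),(18,255,255))):
    for b in blobs(im,lo,hi): print(nm,b[0],ray("top",b[0],.130).round(4)[0])
a=cv2.imread("pics/top0.png")[:,:,::-1]
d=cv2.absdiff(a,im).max(2); print("timer diff",d[182:218,264:298].mean(),"bottle",d[140:176,302:330].mean())
E
```

```text
[0.5134 0.1596 0.2465] [ 0.82 -1.01 -0.46] 0.0525 33.4
blue (np.float64(316.3), np.float64(153.4)) [ 0.6849 -0.0813  0.13  ]
blue (np.float64(355.8), np.float64(199.4)) [ 0.5759 -0.174   0.13  ]
blue (np.float64(359.0), np.float64(249.8)) [ 0.4577 -0.1808  0.13  ]
orange (np.float64(382.5), np.float64(223.3)) [ 0.5197 -0.2369  0.13  ]
orange (np.float64(331.9), np.float64(226.0)) [ 0.5134 -0.1173  0.13  ]
timer diff 20.15686274509804 bottle 17.25297619047619
```

View pics/z_side.png

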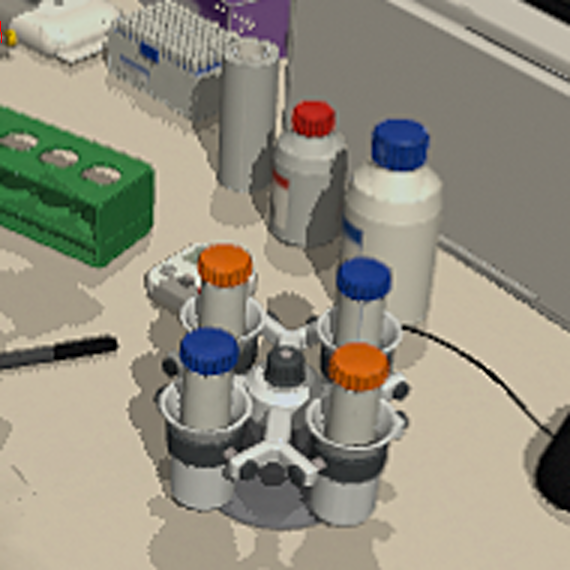

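View pics/z_top.png

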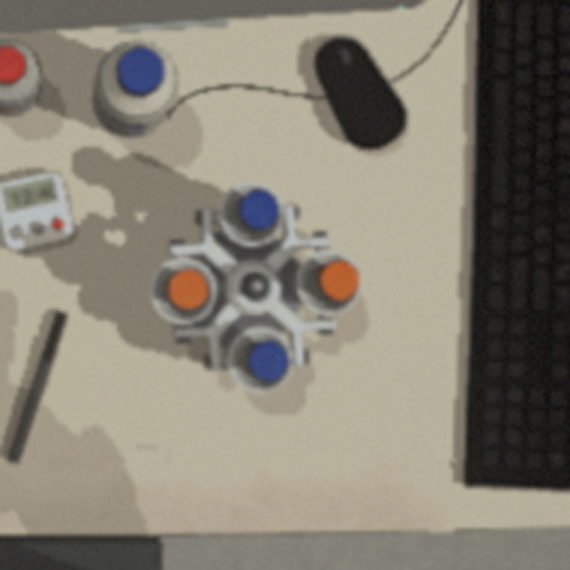

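All four tubes stand upright and at even height. The blue caps are at (258,209) and (267,361), the orange at (188,289) and (339,281), so each pair is opposite, 118–120 mm apart. The timer and bottle look unmoved, so I'm handing in.

```bash
python3 -c "
from cell import workorder
print(workorder.sign_off())"
```

```text
the job is handed in; nothing more can be done
None
```

All four tubes are in the rotor, and I handed the job in at about 33.5 s of the 96 s allowed. The blue pair is in the +x and −x buckets and the orange pair in the +y and −y buckets. I lowered each tube to its seated height before opening the fingers.

**Final check:** the last pictures show four upright caps at even height. The blue caps measured about 118 mm apart and the orange about 120 mm, and all four are about 60 mm from the rotor axis. The gripper was clear of everything.

**Seating:** the unloading of the wrist was clear for the first three tubes but within the force noise for the last orange one. I judged that one by its height and the final picture.

**Timer and bottle:** the bottle's cap is at the same pixel as at the start. The timer looks unmoved, but I only compared it by eye. The picture difference I computed there was inconclusive: it read about 20 for the timer and 17 for the bottle, with changed shadows a likely cause.

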